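Zero the goniometer's detector arm

TASK

Zero the goniometer on the optical table: with a fingertip, gently push the free end of its detector rail sideways to turn the dial until the white index mark on the dial lines up with the longest line of the scale ring around it. Then press the round button on top of the readout box fully in and let it come back up, with the dial left on its line. Only touch and push: do not grip the goniometer or lift anything, and leave the magnetic stand, the spare post, the lens tube and the ball driver where they are.

Things in the scene. Friction and masses are not known exactly. Their poses are not given: they have to be found in the camera images.
- goniometer: Fixed goniometer; origin on the dial's vertical axis at table height, z up. Black base plate 240 x 240 x 12 mm; on it a silver scale ring, 236 mm across, top at 30 mm, with dark lines every 5 degrees. Inside turns the black dial, 170 mm across, top at 32.5 mm, with a sample post 91 mm high. A laser module stands 119 to 228 mm out along +x, 99 mm high.
- dial (a joint): Dial angle, rad, counter-clockwise from above; 0 = index mark exactly on the zero line. At 0 the detector rail points along the goniometer's -x (roughly to the robot); at angle a it points along -x turned by a about z. Starts at 0.30 to 0.65; limits -1.2 and 1.2. Bearing friction 0.25 N m (1.2 N at the rail's free end): it stays where it is left.
- index_mark (a point): Outer end of the white index line on the dial's top (line 39 mm long, 3.6 mm wide), 83.8 mm from the axis, 33 mm high. It lies a quarter turn clockwise from the rail, seen from above.
- zero_line (a point): Middle of the zero line, the longest (30 mm) and widest (3.6 mm) line of the fixed scale ring; the others are 6 and 12 mm long. It lies along the goniometer's +y, 101.5 mm from the axis, 30.5 mm high.
- rail_push (a point): Point inside the detector rail on its centre line, 205 mm from the axis, 39.5 mm high: the free end, good to push. The rail is a silver bar 25 mm wide, underside 32.5 and top 46.5 mm high, 30 to 225 mm from the axis; beyond the base plate nothing is beneath it. The detector, a black cylinder, stands on it 97 to 143 mm from the axis, 97 mm high; farther out its top is bare.
- readout: Fixed grey readout box, 120 x 120 mm, top 51 mm above the table; origin under its centre at table height. A dark display window lies on the +x half of its top, the button on the -x half. It stands to the left or to the right of the goniometer, the magnetic stand on the other side.
- zero_button_top (a point): Centre of the top face of the round push button (26 mm across) on the readout box, 73 mm above the table when up, 28 mm from the box's centre along its -x. It stands 10 mm out of a black round housing 42 mm across; pressed straight down.
- zero_button (a joint): Travel of the button, m: 0 up, 0.006 fully in; springs back; fully in takes about 5 N.
- magnet_stand: Bystander: maroon magnetic base 58 x 50 x 55 mm, held fast to the table, with a 12 mm steel post and clamp, 205 mm high. Origin under its centre.
- spare_post: Bystander: loose steel optical post standing upright, foot 32 mm across, post 12.7 mm, 75 mm high. Origin under its centre. Left of the goniometer.
- lens_tube: Bystander: loose black lens tube standing upright, 31 mm across, 36 mm high. Origin under its centre. Right of the goniometer.
- ball_driver: Bystander: loose screwdriver with black handle, lying, 170 mm long. Near the robot, to the left.

How it is judged:
By the outcome, as a careful person would: the job done as asked, in the order asked, and still so for the second after the job is handed in, with the robot touching nothing.
It also fails if it takes over 45 s, if anything falls off the work surface, if the arm or the gripper's body presses on something with over 40 N, if the wrist force passes 120 N, or if a joint passes its speed limit or range.

ROBOT

A 6-joint arm with a two-finger parallel gripper is mounted at the origin on the work surface. World frame = base frame: x ahead of the robot, y to its left, z up, the work surface at z = 0. Lengths are in mm, angles in rad, forces in N, time in s.
With the tool pointing down it reaches from about 275 to 725 mm from the base axis. Payload 15.9 kg.
Tool frame: the origin (TCP) lies on the centre line of the jaws, within the pads' length; the fingertips stand ctrl.tcp_to_tips ahead of it and the grasp point (between the pads) lies 6 mm ahead of it (ctrl.tcp_to_tips is the distance from the TCP to the fingertips, in mm); z points along the fingers, y is the line along which they close (so a half turn about z gives the same grasp; the last joint's range is limited). The gripper opens to 85 mm and grips with 20 to 120 N. Pads are 22 mm wide; open, the fingers measure 114 mm over their backs; the gripper's body (76 mm by 85 mm) begins 54 mm behind the grasp point. The pads swing forward as they close: fully open they stand 13 mm farther back than shut.
Start: joints at [1.14, 0.213, -0.034, 1.323, 0, 1.571], TCP at [208.791, 454.304, 256.306] pointing down, gripper open.
Joint ranges: [-2.98, 2.98], [-0.74, 1.72], [-1.14, 1.35], [-2.1, 2.04], [-1.57, 1.44], [-3.14, 3.14]. Speed limits (rad/s): [1.89, 1.89, 2.39, 2.57, 3.14, 3.14].

INTERFACE

Orientations are given as a unit quaternion [x, y, z, w].
In Python, from plant import readout, eyes, order, ctrl gives the robot as it stands.
- The arm moves only by the shell command python3 -m creep 'ROWS' [OPENING] [FORCE]. ROWS is JSON, a list of rows, each a list of 2 entries, a list of its own where there are three numbers: the shift along the tool's x, y, z in units of 30 mm (1.0 is 30 mm), then the turn, a rotation vector about the tool's x, y, z in units of 6 degrees (1.0 is 6 degrees). In form: [[[x, y, z], [rx, ry, rz]], ...]. A call has 1 to 20 rows; each row shifts and turns the commanded pose from where the row before left it, along the tool's axes as they then stand; what a row does not reach is not made up. A row lasts 1/12 s, in which the tool goes at most 41.7 mm and 7.16 degrees, less where a joint would pass 70% of its speed; a pose out of reach is approached as far as the arm can. A call is refused whole if a number of a shift passes 1 or a number of a turn 1, either way. A call with a gripper value outside its range is refused whole. OPENING is the opening, from -1 (shut) to 1 (fully open), set as the call begins (- or left out, the last holds). The fingers move at their own pace and stop on an object; FORCE is the grip in N (left out, the last holds). Time passes only in rows, so rows that do not move let the fingers close. It gives the time, the measured TCP pose, the force, the opening and the grip force at its end, in the units of the state.
- readout.get_obs(): the state, without advancing time (a new reading comes with each control period).
- eyes.snapshot(name): name is "scene" or "top" or "wrist"; returns a dict with "pixels" (400x640x3 uint8, red, green, blue), "fx", "fy", "cx", "cy" (pixels), "world_to_cam" (4x4, takes a point from world to camera coordinates). Camera axes: x right, y down, z forward; pixel columns grow to the right and rows downward; lengths in mm; the calibration is good to about 2 mm. The wrist camera is an equidistant fisheye: a pixel r from the principal point sees the ray r / f radians off the axis. A picture is of the moment at which its call begins. There is no depth.
- order.job_done(): hands the job in; it is judged then, once.
The state is a dict: "time": time; "q": joint angles; "joint_velocities": joint speeds; "tau": joint torques, N m; "tcp_pos": TCP position; "orientation": TCP orientation; "contact_force": force on the tool from outside, world axes, zero at the start; "ft_torque": the same for the moment, N m; "width": opening from 0.0 (shut) to 1.0 (fully open); "gripper_force": force on a finger pad.
Only numpy, scipy, OpenCV 4.12 (cv2) and the standard library are available. Lean on these libraries where they do the work, as an engineer would, in place of code of your own. Each camera call takes 0.05 s, during which the arm holds its last target. There are 200 camera calls.

## Working session

There is one attempt and no reset: what is moved stays moved. The work goes in short steps, Python scripts to look and compute and a shell command to move; the robot and the scene stay as the last step left them, time stands still between calls to the robot, and variables do not carry over. Pictures are saved under pics/ and viewed, at most 10 in all, crops included, and the job is handed in when it is done.

```bash
mkdir -p pics; python3 - <<'E'
from plant import readout, eyes, order, ctrl
import cv2
o=readout.get_obs()
print({k:o[k] for k in('time','tcp_pos','orientation','width')},ctrl.tcp_to_tips)
for n in("top","scene"):
    s=eyes.snapshot(n);cv2.imwrite(f"pics/{n}0.png",s["pixels"][:,:,::-1]);print(n,s["fx"],s["cx"],s["cy"],s["world_to_cam"])
E
```

```text
{'time': 0.0, 'tcp_pos': array([208.6523643 , 454.02267932, 255.80918425]), 'orientation': array([ 2.13724803e-01,  9.76893744e-01, -5.53841265e-04, -1.18804263e-04]), 'width': 0.9976472111199459} 25.0
top 496.97298651593576 312.34504926901957 197.61267786990726 [[ 1.34107534e-02 -9.99909985e-01 -4.16653822e-04  1.08266889e+01]
 [-9.80804031e-01 -1.30734348e-02 -1.94557287e-01  5.61623385e+02]
 [ 1.94534327e-01  3.01781555e-03 -9.80891069e-01  1.49233708e+03]
 [ 0.00000000e+00  0.00000000e+00  0.00000000e+00  1.00000000e+00]]
scene 447.19574761022136 317.15244560480096 205.13436108618166 [[ 2.44441159e-01  9.69652050e-01 -4.83967658e-03 -1.49999488e+02]
 [ 5.37476516e-01 -1.39644145e-01 -8.31636043e-01 -2.42048188e+02]
 [-8.07073426e-01  2.00684865e-01 -5.55299982e-01  1.56359151e+03]
 [ 0.00000000e+00  0.00000000e+00  0.00000000e+00  1.00000000e+00]]
```

View pics/top0.png

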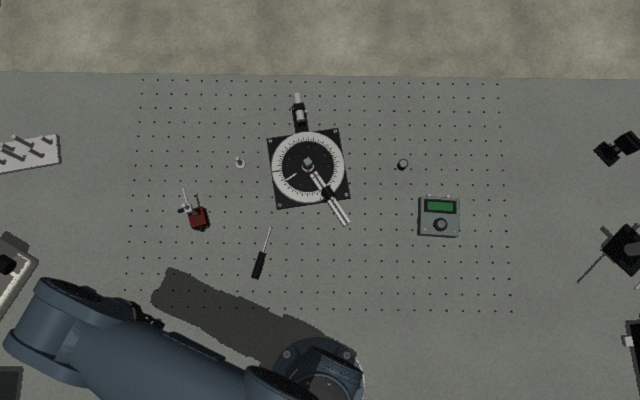

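```bash
python3 -c "
import cv2
i=cv2.imread('pics/top0.png')[110:310,180:446];cv2.imwrite('pics/top0c.png',cv2.resize(i,None,fx=3,fy=3,interpolation=cv2.INTER_CUBIC))"
```

```text
(no output)
```

View pics/top0c.png

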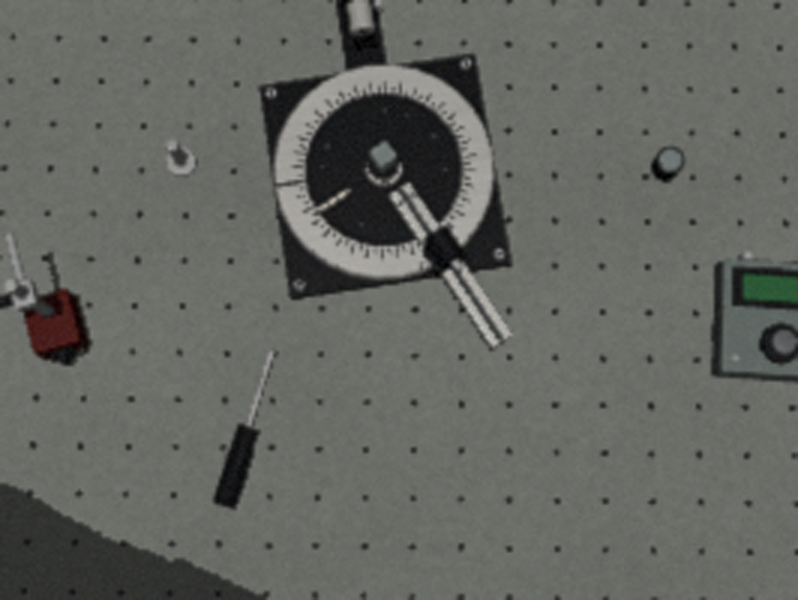

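The crop shows: plate corners at (261,86), (473,55), (512,267), (292,299); zero line about (288,184); index mark outer end (317,212), inner (350,190); rail end (500,338). In the full picture the button is at about (441.5,224). The readout is on the right and the magnetic stand on the left.

```bash
cat > h.py <<'E'
import numpy as np
from plant import readout, eyes, order, ctrl
def plane(s,uv,z):
    W=np.array(s["world_to_cam"]);R,t=W[:3,:3],W[:3,3]
    d=R.T@np.array([(uv[0]-s["cx"])/s["fx"],(uv[1]-s["cy"])/s["fy"],1]);c=-R.T@t
    return c+d*(z-c[2])/d[2]
def proj(s,p):
    W=np.array(s["world_to_cam"]);q=W[:3,:3]@p+W[:3,3]
    return np.array([s["cx"]+s["fx"]*q[0]/q[2],s["cy"]+s["fy"]*q[1]/q[2]])
E
python3 - <<'E'
from h import *
s=eyes.snapshot("top")
f=lambda u,v,z:plane(s,(180+u/3,110+v/3),z)[:2].round(1)
c=[f(*p,12) for p in((261,86),(473,55),(512,267),(292,299))]
m=np.mean(c,0);print(c,m,[np.linalg.norm(c[i]-c[i-1]) for i in range(4)])
ax=(c[0]+c[1]-c[2]-c[3]);yaw=np.arctan2(ax[1],ax[0]);print("yaw",yaw)
z=f(288,184,30.5)-m;print("zero",np.hypot(*z),np.arctan2(z[1],z[0])-np.pi/2)
i=f(317,212,33)-m;print("idx",np.hypot(*i),np.arctan2(i[1],i[0])-np.pi/2)
r=f(500,338,46)-m;print("rail end",r+m,np.hypot(*r),np.arctan2(-r[1],-r[0]))
print("button",plane(s,(441,224),73), "box corners",[plane(s,p,51)[:2].round() for p in((419,197),(459,198),(459,237),(418,235))])
E
```

```text
[array([765.1, 169.8]), array([803.7, -61.8]), array([ 567.1, -104.2]), array([529.3, 129.5])] [666.3    33.325] [np.float64(239.21900008151536), np.float64(234.7946336695113), np.float64(240.36913279370964), np.float64(236.7372594248738)]
yaw 0.17330728422696098
zero 103.70118429892689 0.15393234240927578
idx 84.71036314997117 0.5839099686258447
rail end [485.5 -89.1] 218.34953772563838 0.5952111163498969
button [ 481.20852248 -374.52043674   73.        ] box corners [array([ 569., -315.]), array([ 567., -439.]), array([ 445., -434.]), array([ 449., -308.])]
```

```bash
python3 -m creep '[[[0,0,0],[0,0,1]],[[0,0,0],[0,0,1]],[[0,0,0],[0,0,1]],[[0,0,0],[0,0,1]],[[0,0,0],[0,0,1]],[[0,0,0],[0,0,1]],[[0,0,0],[0,0,1]],[[0,0,0],[0,0,1]],[[0,0,0],[0,0,1]],[[0,0,0],[0,0,1]],[[0,0,0],[0,0,0.9]],[[0,0,0],[0,0,0]]]' -1 20; python3 -c "
from h import *
print(readout.get_obs()['q'])"
```

```text
time: 1.15
tcp_pos: [208.7, 454.2, 256.1]
orientation: [0.709, 0.705, -0.0, 0.0]
contact_force: [-0.9, -0.6, -0.1]
width: 0.002
gripper_force: 0.0
[ 1.13999680e+00  2.13107855e-01 -3.46429256e-02  1.32351439e+00
  1.79585409e-05  2.71691538e+00]
```

```bash
python3 -m creep '[[[-1,0.5,0],[0,0,0]],[[-1,0.5,0],[0,0,0]],[[-1,0.5,0],[0,0,0]],[[-1,0.5,0],[0,0,0]],[[-1,0.5,0],[0,0,0]],[[-1,0.5,0],[0,0,0]],[[-1,0.5,0],[0,0,0]],[[-1,0.5,0],[0,0,0]],[[-1,0.5,0],[0,0,0]],[[-1,0.5,0],[0,0,0]],[[-1,0.5,0],[0,0,0]],[[-1,0.5,0],[0,0,0]],[[-1,0.5,0],[0,0,0]],[[-1,0.5,0],[0,0,0]],[[-1,0.5,0],[0,0,0]],[[-1,0.5,0],[0,0,0]],[[-1,0.5,0],[0,0,0]],[[-1,0.5,0],[0,0,0]],[[-1,0.5,0],[0,0,0]],[[-1,0.5,0],[0,0,0]]]'
python3 -m creep '[[[0,0,0],[0,0,0]],[[0,0,0],[0,0,0]]]'
python3 - <<'E'
from h import *
import cv2
s=eyes.snapshot("wrist");cv2.imwrite("pics/w1.png",s["pixels"][:,:,::-1]);print(s["fx"],s["cx"],s["cy"],np.round(s["world_to_cam"],3).tolist())
E
```

```text
time: 2.82
tcp_pos: [508.3, -147.9, 256.2]
orientation: [0.706, 0.708, -0.0, -0.0]
contact_force: [0.3, 0.6, 0.0]
width: -0.003
gripper_force: 0.0
time: 2.98
tcp_pos: [508.0, -147.4, 255.6]
orientation: [0.707, 0.707, -0.0, -0.001]
contact_force: [0.1, 1.0, 0.2]
width: -0.004
gripper_force: 0.0
309.70691628693146 322.17797777225974 200.71184809094225 [[1.0, -0.0, 0.0, -509.273], [-0.0, -0.961, 0.277, -177.34], [0.0, -0.277, -0.961, 337.4], [0.0, 0.0, 0.0, 1.0]]
```

View pics/w1.png

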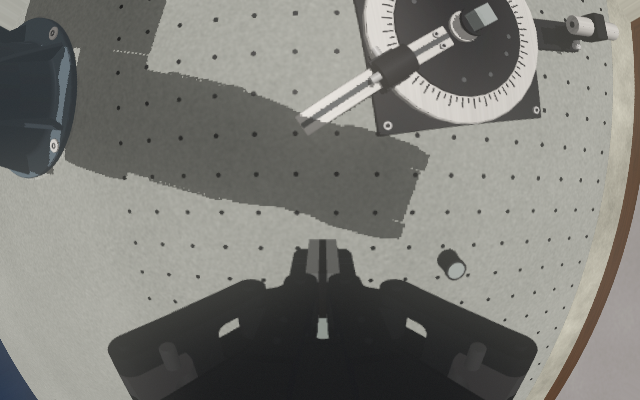

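The wrist view shows the rail end at about (304,124), the shut fingertips at (323,240), and image up is +y. The space below the tips is clear, so I'm descending beside the rail.

```bash
python3 -m creep '[[[0,0,1],[0,0,0]],[[0,0,1],[0,0,0]],[[0,0,1],[0,0,0]],[[0,0,1],[0,0,0]],[[0,0,1],[0,0,0]],[[0,0,1],[0,0,0]],[[0,0,0.5],[0,0,0]],[[0,0,0],[0,0,0]],[[0,0,0],[0,0,0]]]'
python3 -m creep '[[[0.5,0,0],[0,0,0]],[[0.3,0,0],[0,0,0]],[[0.2,0,0],[0,0,0]],[[0,0,0],[0,0,0]],[[0,0,0],[0,0,0]]]'
python3 - <<'E'
from h import *
import cv2
s=eyes.snapshot("wrist");cv2.imwrite("pics/w2.png",s["pixels"][:,:,::-1])
E
```

```text
time: 3.78
tcp_pos: [507.4, -145.1, 61.6]
orientation: [0.707, 0.707, -0.0, -0.0]
contact_force: [0.2, 0.1, 0.9]
width: 0.002
gripper_force: 0.0
time: 4.2
tcp_pos: [508.4, -115.9, 62.0]
orientation: [0.707, 0.707, 0.0, 0.001]
contact_force: [-0.8, -0.4, -0.2]
width: 0.001
gripper_force: 0.0
```

View pics/w2.png

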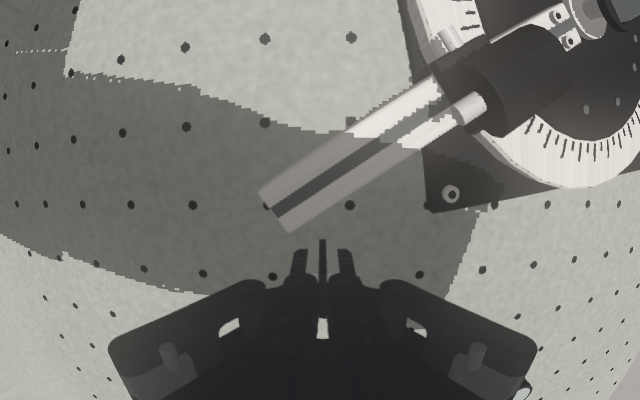

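The tips at (323,240) stand just short of the rail's near face, whose near end corner is at (289,232), with nothing else in the way. I'm now pushing gently toward +y.

```bash
python3 -m creep '[[[0.2,-0.05,0],[0,0,0]],[[0.2,-0.05,0],[0,0,0]],[[0.2,-0.05,0],[0,0,0]],[[0.2,-0.05,0],[0,0,0]],[[0.2,-0.05,0],[0,0,0]],[[0.2,-0.05,0],[0,0,0]],[[0.2,-0.05,0],[0,0,0]],[[0.2,-0.05,0],[0,0,0]],[[0.2,-0.05,0],[0,0,0]],[[0.2,-0.05,0],[0,0,0]],[[0.2,-0.05,0],[0,0,0]],[[0.1,-0.05,0],[0,0,0]],[[0.1,0,0],[0,0,0]],[[0,0,0],[0,0,0]],[[0,0,0],[0,0,0]]]'
python3 - <<'E'
from h import *
import cv2
s=eyes.snapshot("wrist");cv2.imwrite("pics/w3.png",s["pixels"][:,:,::-1])
s=eyes.snapshot("top");cv2.imwrite("pics/t3.png",cv2.resize(s["pixels"][110:310,180:446,::-1],None,fx=3,fy=3,interpolation=cv2.INTER_CUBIC))
E
```

```text
time: 5.5
tcp_pos: [490.2, -44.0, 61.3]
orientation: [0.708, 0.707, 0.0, -0.0]
contact_force: [1.3, -0.2, -0.5]
width: -0.0
gripper_force: 0.0
```

View pics/w3.png

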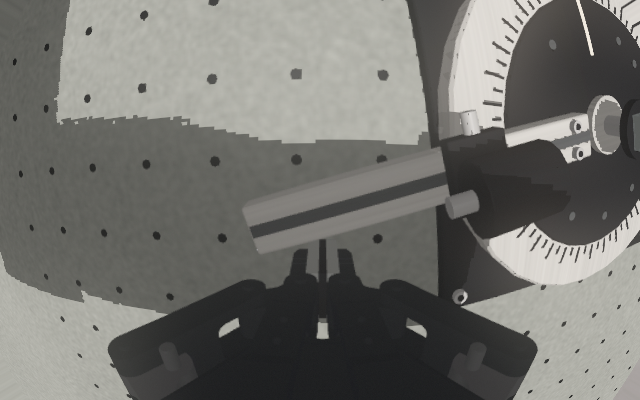

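The rail is following: the pushed face runs from (260,253) to (445,200) and the white index line shows at (585,30). I'll push about 10 mm more, then back off, rise and look at the mark from above.

```bash
python3 -m creep '[[[0.15,0,0],[0,0,0]],[[0.15,0,0],[0,0,0]],[[0.05,0,0],[0,0,0]],[[0,0,0],[0,0,0]],[[0,0,0],[0,0,0]],[[-0.5,0,0],[0,0,0]],[[-0.5,0,0],[0,0,0]],[[0,0,1],[0,0,0]]]' >/dev/null <<<'' ; python3 -c "
from h import *
o=readout.get_obs();print(o['time'],o['tcp_pos'],o['contact_force'])"
```

```text
6.2667 [493.53735427 -65.71075091  35.01772783] [ 2.09065342 -0.26583096  1.06870948]
```

I got the sign of that last row wrong: tool +z is down. The tips went to 10 mm above the table in free space with no contact. Going up now.

```bash
python3 -m creep '[[[0,0,-1],[0,0,0]],[[0,0,-1],[0,0,0]],[[0,0,-1],[0,0,0]],[[0,0,-1],[0,0,0]],[[0,0,-0.5],[0,0,0]],[[0.7,0.9,0],[0,0,0]],[[0.7,0.9,0],[0,0,0]],[[0.7,0.9,0],[0,0,0]],[[0.7,0.9,0],[0,0,0]],[[0.7,0.9,0],[0,0,0]],[[0.7,0.8,0],[0,0,0]],[[0,0,0.5],[0,0,0]],[[0,0,0.5],[0,0,0]],[[0,0,0],[0,0,0]],[[0,0,0],[0,0,0]]]'
python3 - <<'E'
from h import *
import cv2
s=eyes.snapshot("wrist")
# undistort: virtual pinhole from same centre, looking straight down, x right=+x, up=+y
W=np.array(s["world_to_cam"]);R=W[:3,:3];c=-R.T@W[:3,3];print(c)
k=4.;x0,y0=570,180  # px/mm at ring top z=30.5, top-left world
U,V=np.meshgrid(np.arange(760),np.arange(580))
P=np.stack([x0+U/k,y0-V/k,np.full(U.shape,31.5)],-1).astype(float)
q=(P-c)@R.T
th=np.arctan2(np.hypot(q[...,0],q[...,1]),q[...,2]);h=np.hypot(q[...,0],q[...,1])+1e-9
mx=(s["cx"]+s["fx"]*th*q[...,0]/h).astype(np.float32);my=(s["cy"]+s["fy"]*th*q[...,1]/h).astype(np.float32)
cv2.imwrite("pics/w4.png",cv2.remap(s["pixels"],mx,my,cv2.INTER_CUBIC)[:,:,::-1])
E
```

```text
time: 7.52
tcp_pos: [648.6, 62.1, 135.8]
orientation: [0.708, 0.707, -0.001, -0.001]
contact_force: [-0.4, 0.2, 1.0]
width: -0.003
gripper_force: 0.0
[649.89532309 132.38426896 253.56383761]
```

View pics/w4.png

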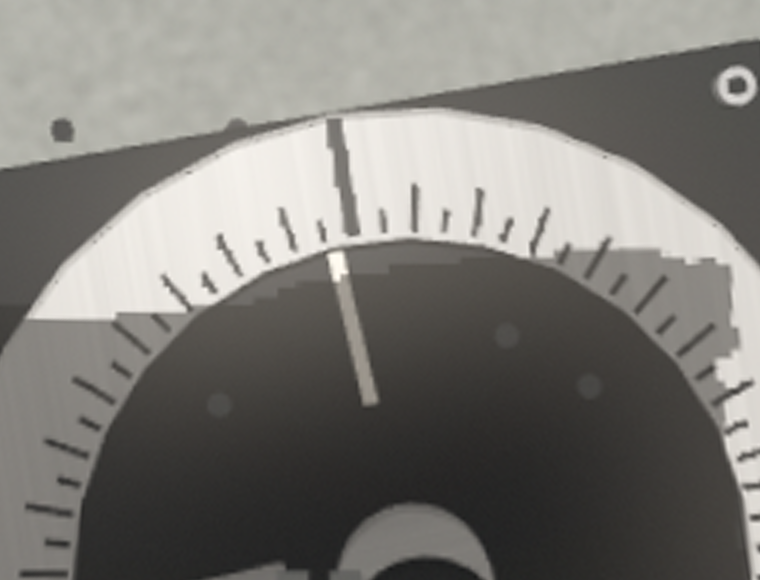

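The rectified view (4 px/mm) shows the zero line from (333,119) to (352,236) and the index line from (336,252) to (371,405). About 0.057 rad is left, roughly 11 mm at the contact radius. I'll go back and push 10 mm further than before, then look again.

```bash
python3 -m creep '[[[0,0,-0.5],[0,0,0]],[[0,0,-0.5],[0,0,0]],[[-0.7,-0.8,0],[0,0,0]],[[-0.7,-0.9,0],[0,0,0]],[[-0.7,-0.9,0],[0,0,0]],[[-0.7,-0.9,0],[0,0,0]],[[-0.7,-0.9,0],[0,0,0]],[[-0.7,-0.9,0],[0,0,0]],[[0,0,0.9],[0,0,0]],[[0,0,0.9],[0,0,0]],[[0,0,0.9],[0,0,0]],[[0,0,0.8],[0,0,0]],[[0,0,0],[0,0,0]]]'
python3 -m creep '[[[0.5,0,0],[0,0,0]],[[0.3,0,0],[0,0,0]],[[0.1,0,0],[0,0,0]],[[0.1,0,0],[0,0,0]],[[0.1,0,0],[0,0,0]],[[0.1,0,0],[0,0,0]],[[0.08,0,0],[0,0,0]],[[0.05,0,0],[0,0,0]],[[0,0,0],[0,0,0]],[[0,0,0],[0,0,0]]]'
python3 -m creep '[[[-0.5,0,0],[0,0,0]],[[-0.5,0,0],[0,0,0]],[[0,0,-0.9],[0,0,0]],[[0,0,-0.9],[0,0,0]],[[0,0,-0.9],[0,0,0]],[[0,0,-0.8],[0,0,0]],[[0.7,0.9,0],[0,0,0]],[[0.7,0.9,0],[0,0,0]],[[0.7,0.9,0],[0,0,0]],[[0.7,0.9,0],[0,0,0]],[[0.7,0.9,0],[0,0,0]],[[0.7,0.8,0],[0,0,0]],[[-0.3,0,0.5],[0,0,0]],[[0,0,0.5],[0,0,0]],[[0,0,0],[0,0,0]],[[0,0,0],[0,0,0]]]'
cat >> h.py <<'E'
import cv2
def rect(name,k=4.,x0=570,y0=180,w=760,hh=580,z=31.5):
    s=eyes.snapshot("wrist")
    W=np.array(s["world_to_cam"]);R=W[:3,:3];c=-R.T@W[:3,3]
    U,V=np.meshgrid(np.arange(w),np.arange(hh))
    P=np.stack([x0+U/k,y0-V/k,np.full(U.shape,z)],-1).astype(float)
    q=(P-c)@R.T;h=np.hypot(q[...,0],q[...,1])+1e-9;th=np.arctan2(h,q[...,2])
    mx=(s["cx"]+s["fx"]*th*q[...,0]/h).astype(np.float32);my=(s["cy"]+s["fy"]*th*q[...,1]/h).astype(np.float32)
    cv2.imwrite(name,cv2.remap(s["pixels"],mx,my,cv2.INTER_CUBIC)[:,:,::-1])
E
python3 -c "
from h import *
rect('pics/w5.png',6.,610,160,600,480)"
```

```text
time: 8.65
tcp_pos: [488.0, -63.7, 58.9]
orientation: [0.708, 0.706, -0.001, -0.002]
contact_force: [-1.1, 0.9, -0.7]
width: -0.0
gripper_force: 0.0
time: 9.48
tcp_pos: [490.1, -23.7, 61.3]
orientation: [0.708, 0.707, 0.0, -0.0]
contact_force: [-0.4, -0.0, -0.2]
width: -0.001
gripper_force: 0.0
time: 10.82
tcp_pos: [648.6, 62.9, 135.7]
orientation: [0.708, 0.707, -0.001, -0.001]
contact_force: [-0.7, -0.6, 0.2]
width: -0.004
gripper_force: 0.0
```

View pics/w5.png

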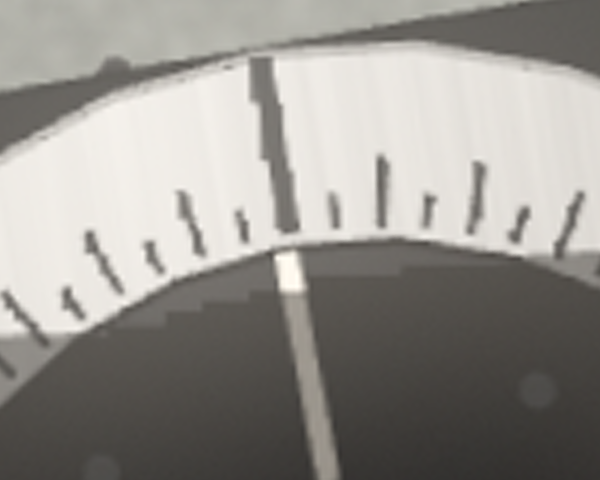

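The zero line runs from (261,58) to (288,232) and the index line's outer end is at (286.5,252): about 0.01 rad left. I'll get a subpixel figure from the same view.

```bash
cat >> h.py <<'E'
def measure(name,k=6.,x0=610,y0=160,a0=.158):
    g=cv2.imread(name,0).astype(float)
    def line(rows,sign,xc):
        pts=[]
        for v in rows:
            u0=int(xc(v));u=np.arange(u0-22,u0+23);p=sign*g[v,u];p=p-np.percentile(p,40);p[p<.5*p.max()]=0
            pts.append(((u*p).sum()/p.sum(),v))
        p=np.array(pts);c=np.polyfit(p[:,1],p[:,0],1)
        keep=abs(np.polyval(c,p[:,1])-p[:,0])<2;c=np.polyfit(p[keep,1],p[keep,0],1);return c
    z=line(range(70,225),-1,lambda v:261+(v-58)*27/174)
    i=line(range(258,465),1,lambda v:286.5+(v-252)*.19)
    az,ai=np.arctan(z[0]),np.arctan(i[0])
    # axis by going in along zero line: 86.5 mm from its inner end
    print("zero ang",az,"idx ang",ai,"diff",ai-az,"offset at outer end(mm)",(np.polyval(z,253)-np.polyval(i,253))/k,"-> rad",(np.polyval(z,253)-np.polyval(i,253))/k/83.5*np.cos(az))
E
python3 -c "
from h import *
measure('pics/w5.png')
rect('pics/w5b.png',6.,610,160,600,480);measure('pics/w5b.png')"
```

```text
zero ang 0.17959852825136746 idx ang 0.1878538513145119 diff 0.008255323063144443 offset at outer end(mm) 1.4221242047703129 -> rad 0.016757485414266957
zero ang 0.179771124309729 idx ang 0.1871930707844649 diff 0.007421946474735902 offset at outer end(mm) 1.3663575478925054 -> rad 0.016099858773469478
```

```bash
python3 - <<'E'
import cv2,numpy as np
g=cv2.imread('pics/w5.png',0).astype(float)
def edges(v,s,lo,hi):
    p=s*g[v-4:v+5,lo:hi].mean(0);t=(np.percentile(p,10)+p.max())/2
    m=int(np.argmax(p));
    a=m
    while p[a]>t:a-=1
    b=m
    while p[b]>t:b+=1
    return [round(lo+a+(t-p[a])/(p[a+1]-p[a]),1),round(lo+b-(t-p[b])/(p[b-1]-p[b]),1)]
for v in range(68,232,18):e=edges(v,-1,int(261+(v-58)*.16)-30,int(261+(v-58)*.16)+30);print(v,e,np.mean(e))
print()
for v in range(258,470,22):c=int(286.5+(v-252)*.19);e=edges(v,1,c-30,c+30);print(v,e,np.mean(e))
E
```

```text
68 [np.float64(249.2), np.float64(272.3)] 260.75
86 [np.float64(249.7), np.float64(275.4)] 262.54999999999995
104 [np.float64(257.4), np.float64(280.2)] 268.79999999999995
122 [np.float64(259.9), np.float64(282.4)] 271.15
140 [np.float64(260.5), np.float64(283.7)] 272.1
158 [np.float64(261.9), np.float64(287.4)] 274.65
176 [np.float64(269.5), np.float64(292.8)] 281.15
194 [np.float64(272.9), np.float64(293.5)] 283.2
212 [np.float64(274.7), np.float64(297.0)] 285.85
230 [np.float64(278.5), np.float64(298.8)] 288.65

258 [np.float64(274.7), np.float64(298.2)] 286.45
280 [np.float64(278.3), np.float64(302.9)] 290.6
302 [np.float64(283.4), np.float64(306.4)] 294.9
324 [np.float64(288.2), np.float64(310.2)] 299.2
346 [np.float64(291.3), np.float64(314.0)] 302.65
368 [np.float64(296.1), np.float64(318.0)] 307.05
390 [np.float64(300.1), np.float64(323.1)] 311.6
412 [np.float64(304.1), np.float64(326.4)] 315.25
434 [np.float64(307.5), np.float64(331.1)] 319.3
456 [np.float64(312.5), np.float64(335.6)] 324.05
```

Index direction 0.1866 rad and zero line about 0.173, which agrees with the plate's yaw: about 0.013 rad is left, 2.5 mm of push.

```bash
python3 -m creep '[[[0,0,-0.5],[0,0,0]],[[0,0,-0.5],[0,0,0]],[[-0.5,-0.8,0],[0,0,0]],[[-0.6,-0.9,0],[0,0,0]],[[-0.7,-0.9,0],[0,0,0]],[[-0.7,-0.9,0],[0,0,0]],[[-0.7,-0.9,0],[0,0,0]],[[-0.7,-0.9,0],[0,0,0]],[[0,0,0.9],[0,0,0]],[[0,0,0.9],[0,0,0]],[[0,0,0.9],[0,0,0]],[[0,0,0.8],[0,0,0]],[[0,0,0],[0,0,0]]]' | grep tcp_pos
python3 -m creep '[[[0.5,0,0],[0,0,0]],[[0.3,0,0],[0,0,0]],[[0.1,0,0],[0,0,0]],[[0.05,0,0],[0,0,0]],[[0.05,0,0],[0,0,0]],[[0.03,0,0],[0,0,0]],[[0.03,0,0],[0,0,0]],[[0.02,0,0],[0,0,0]],[[0,0,0],[0,0,0]],[[0,0,0],[0,0,0]]]' | grep tcp_pos
python3 -m creep '[[[-0.5,0,0],[0,0,0]],[[-0.5,0,0],[0,0,0]],[[0,0,-0.9],[0,0,0]],[[0,0,-0.9],[0,0,0]],[[0,0,-0.9],[0,0,0]],[[0,0,-0.8],[0,0,0]],[[0.7,0.9,0],[0,0,0]],[[0.7,0.9,0],[0,0,0]],[[0.7,0.9,0],[0,0,0]],[[0.7,0.9,0],[0,0,0]],[[0.7,0.9,0],[0,0,0]],[[0.4,0.8,0],[0,0,0]],[[0,0,0.5],[0,0,0]],[[0,0,0.5],[0,0,0]],[[0,0,0],[0,0,0]],[[0,0,0],[0,0,0]]]'
cat >> h.py <<'E'
def m2(name):
    rect(name,6.,610,160,600,480);g=cv2.imread(name,0).astype(float)
    def mid(v,s,c):
        lo,hi=int(c)-30,int(c)+30
        p=s*g[v-4:v+5,lo:hi].mean(0);t=(np.percentile(p,10)+p.max())/2;m=int(np.argmax(p));a=b=m
        while a>0 and p[a]>t:a-=1
        while b<59 and p[b]>t:b+=1
        return lo+(a+(t-p[a])/(p[a+1]-p[a])+b-(t-p[b])/(p[b-1]-p[b]))/2
    vz=np.arange(68,226,3);z=[mid(v,-1,261+(v-58)*.16) for v in vz]
    vi=np.arange(262,468,3);i=[mid(v,1,289+(v-252)*.18) for v in vi]
    cz=np.polyfit(vz,z,1);ci=np.polyfit(vi,i,1);vm=np.mean(vz);ai=np.arctan(ci[0])
    vc=249+83.8*6*np.cos(ai);xc=np.polyval(ci,vc);az=np.arctan((xc-np.polyval(cz,vm))/(vc-vm))
    print("idx",ai,"zero slope",np.arctan(cz[0]),"zero mid",az,"diff",ai-az,"offset mm",(np.polyval(cz,251)-np.polyval(ci,251))/6)
E
python3 -c "
from h import *
m2('pics/w6.png')"
python3 -m creep '[[[0.2,0.4,0],[0,0,0]],[[0,0,0],[0,0,0]],[[0,0,0],[0,0,0]]]' >/dev/null; python3 -c "
from h import *
m2('pics/w7.png')"
python3 -m creep '[[[-0.3,-0.27,0.2],[0,0,0]],[[0,0,0],[0,0,0]],[[0,0,0],[0,0,0]]]'; python3 -c "
from h import *
m2('pics/w8.png')"
```

```text
tcp_pos: [488.0, -53.6, 58.7]
tcp_pos: [490.1, -21.5, 61.3]
time: 14.17
tcp_pos: [648.5, 65.3, 135.7]
orientation: [0.708, 0.707, -0.001, -0.001]
contact_force: [0.2, 0.1, -0.2]
width: -0.002
gripper_force: 0.0
idx 0.18451398386624762 zero slope 0.17971882002961054 zero mid 0.17637099054618663 diff 0.008142993320060993 offset mm 0.7508074234577293
idx 0.17758588098614198 zero slope 0.17116381119791674 zero mid 0.17053099013065504 diff 0.007054890855486939 offset mm 0.6088762346866758
time: 14.77
tcp_pos: [652.6, 62.0, 130.7]
orientation: [0.708, 0.706, -0.0, -0.0]
contact_force: [0.1, -0.7, 0.0]
width: 0.0
gripper_force: 0.0
idx 0.17741911072695607 zero slope 0.17243540321659026 zero mid 0.17150168378434244 diff 0.0059174269426136294 offset mm 0.5180597705594702
```

View pics/w8.png

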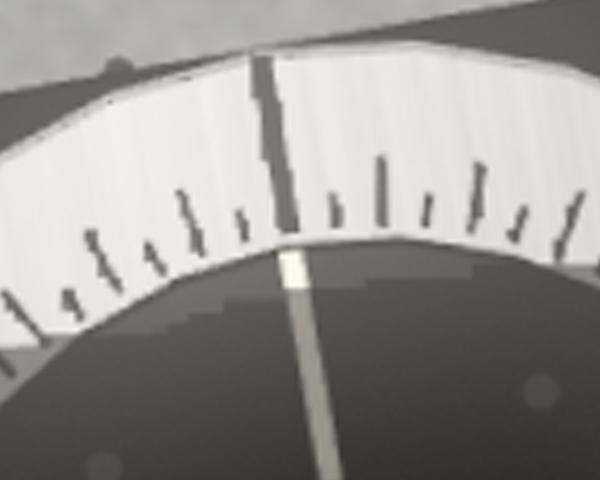

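The mark is still slightly short: 0.007 rad, offset about 0.6 mm, consistent over three camera positions. One more nudge of about 1.6 mm.

```bash
python3 -m creep '[[[0,0,-0.6],[0,0,0]],[[0,0,-0.6],[0,0,0]],[[-0.5,-0.93,0],[0,0,0]],[[-0.5,-0.9,0],[0,0,0]],[[-0.7,-0.9,0],[0,0,0]],[[-0.7,-0.9,0],[0,0,0]],[[-0.7,-0.9,0],[0,0,0]],[[-0.7,-0.9,0],[0,0,0]],[[0,0,0.9],[0,0,0]],[[0,0,0.9],[0,0,0]],[[0,0,0.9],[0,0,0]],[[0,0,0.8],[0,0,0]],[[0,0,0],[0,0,0]]]' | grep tcp_pos
python3 -m creep '[[[0.5,0,0],[0,0,0]],[[0.3,0,0],[0,0,0]],[[0.1,0,0],[0,0,0]],[[0.05,0,0],[0,0,0]],[[0.04,0,0],[0,0,0]],[[0.03,0,0],[0,0,0]],[[0.02,0,0],[0,0,0]],[[0.015,0,0],[0,0,0]],[[0,0,0],[0,0,0]],[[0,0,0],[0,0,0]]]' | grep tcp_pos
python3 -m creep '[[[-0.5,0,0],[0,0,0]],[[-0.5,0,0],[0,0,0]],[[0,0,-0.9],[0,0,0]],[[0,0,-0.9],[0,0,0]],[[0,0,-0.9],[0,0,0]],[[0,0,-0.8],[0,0,0]],[[0.7,0.9,0],[0,0,0]],[[0.7,0.9,0],[0,0,0]],[[0.7,0.9,0],[0,0,0]],[[0.7,0.9,0],[0,0,0]],[[0.7,0.9,0],[0,0,0]],[[0.4,0.8,0],[0,0,0]],[[0,0,0.5],[0,0,0]],[[0,0,0.5],[0,0,0]],[[0,0,0],[0,0,0]],[[0,0,0],[0,0,0]]]' | grep tcp_pos
python3 -c "
from h import *
m2('pics/w9.png')"
python3 -m creep '[[[0.2,0.4,0],[0,0,0]],[[0,0,0],[0,0,0]],[[0,0,0],[0,0,0]]]' >/dev/null; python3 -c "
from h import *
m2('pics/w10.png')"
python3 -m creep '[[[-0.3,-0.27,0.2],[0,0,0]],[[0,0,0],[0,0,0]],[[0,0,0],[0,0,0]]]'; python3 -c "
from h import *
m2('pics/w11.png')"
```

```text
tcp_pos: [487.9, -51.0, 58.1]
tcp_pos: [490.2, -19.8, 61.4]
tcp_pos: [648.5, 67.0, 135.6]
idx 0.1707469154219614 zero slope 0.18021145877863678 zero mid 0.1732701004154286 diff -0.0025231849934671813 offset mm -0.08844117198611912
idx 0.16964415273971653 zero slope 0.17216700085889622 zero mid 0.17081972814914212 diff -0.0011755754094255888 offset mm -0.07528021188166652
time: 18.67
tcp_pos: [652.6, 63.7, 130.7]
orientation: [0.708, 0.706, -0.0, -0.0]
contact_force: [0.8, 0.2, -0.3]
width: 0.001
gripper_force: 0.0
idx 0.17215037116282142 zero slope 0.17225006772807622 zero mid 0.17320961687282765 diff -0.0010592457100062347 offset mm -0.10705259322869172
```

The dial is aligned to within about 0.001 rad. Now over to the button, travelling high.

```bash
python3 -m creep '[[[0,0,-1],[0,0,0]],[[0,0,-1],[0,0,0]],[[-0.9,-0.35,0],[0,0,0]],[[-0.9,-0.35,0],[0,0,0]],[[-0.9,-0.35,0],[0,0,0]],[[-0.9,-0.35,0],[0,0,0]],[[-0.9,-0.35,0],[0,0,0]],[[-0.9,-0.35,0],[0,0,0]],[[-0.9,-0.35,0],[0,0,0]],[[-0.9,-0.35,0],[0,0,0]],[[-0.9,-0.35,0],[0,0,0]],[[-0.9,-0.35,0],[0,0,0]],[[-0.9,-0.35,0],[0,0,0]],[[-0.9,-0.35,0],[0,0,0]],[[-0.9,-0.35,0],[0,0,0]],[[-0.9,-0.35,0],[0,0,0]],[[-0.9,-0.35,0],[0,0,0]],[[-0.9,-0.45,0],[0,0,0]],[[0,0,0],[0,0,0]],[[0,0,0],[0,0,0]]]'
python3 -c "
from h import *
rect('pics/b1.png',4.,400,-300,700,560,73)"
```

```text
time: 20.38
tcp_pos: [481.1, -368.8, 190.6]
orientation: [0.708, 0.706, 0.0, 0.0]
contact_force: [1.2, 0.3, 0.2]
width: -0.003
gripper_force: 0.0
```

View pics/b1.png

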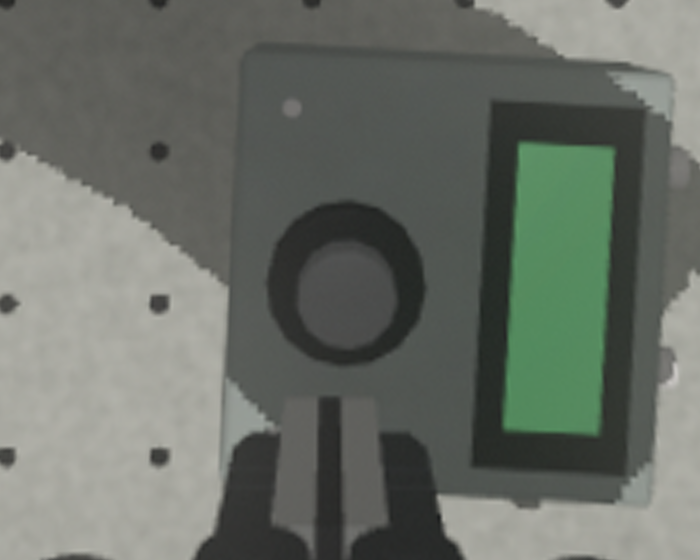

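The button top is centred at (348,298) in the rectified picture, i.e. (487,-374.5) at 73 mm, which matches the earlier estimate. I'll centre over it and come down to about 2 mm above.

```bash
python3 -m creep '[[[-0.19,0.2,0.5],[0,0,0]],[[0,0,0.8],[0,0,0]],[[0,0,0.8],[0,0,0]],[[0,0,0.6],[0,0,0]],[[0,0,0.25],[0,0,0]],[[0,0,0],[0,0,0]],[[0,0,0],[0,0,0]]]'
python3 -m creep '[[[0,0,0.06],[0,0,0]],[[0,0,0.05],[0,0,0]],[[0,0,0.05],[0,0,0]],[[0,0,0.05],[0,0,0]],[[0,0,0],[0,0,0]],[[0,0,0],[0,0,0]]]'
```

```text
time: 21.02
tcp_pos: [488.1, -372.9, 102.6]
orientation: [0.707, 0.707, 0.0, 0.0]
contact_force: [-0.2, -0.1, -0.3]
width: -0.001
gripper_force: 0.0
time: 21.52
tcp_pos: [487.8, -373.6, 95.9]
orientation: [0.708, 0.707, 0.0, 0.0]
contact_force: [2.8, 0.4, 3.0]
width: 0.002
gripper_force: 1.3
```

Contact, with about 3 N at 2 mm in. Pressing on.

```bash
python3 -m creep '[[[0,0,0.05],[0,0,0]],[[0,0,0.05],[0,0,0]],[[0,0,0.04],[0,0,0]],[[0,0,0],[0,0,0]],[[0,0,0],[0,0,0]]]'
```

```text
time: 21.93
tcp_pos: [487.9, -373.6, 92.0]
orientation: [0.708, 0.707, 0.0, 0.001]
contact_force: [0.5, -0.2, 11.0]
width: 0.002
gripper_force: 5.6
```

```bash
python3 -m creep '[[[0,0,0.04],[0,0,0]],[[0,0,0],[0,0,0]],[[0,0,0],[0,0,0]],[[0,0,0],[0,0,0]]]'
python3 -m creep '[[[0,0,-0.3],[0,0,0]],[[0,0,-0.5],[0,0,0]],[[0,0,-1],[0,0,0]],[[0,0,-1],[0,0,0]],[[0,0,-1],[0,0,0]],[[0.5,0,-0.5],[0,0,0]],[[0,0,0],[0,0,0]],[[0,0,0],[0,0,0]]]'
python3 -c "
from h import *
s=eyes.snapshot('top');a=cv2.resize(s['pixels'][110:270,180:480,::-1],None,fx=2.6,fy=2.6,interpolation=cv2.INTER_CUBIC);cv2.imwrite('pics/end.png',a)"
```

```text
time: 22.27
tcp_pos: [488.0, -373.6, 91.7]
orientation: [0.708, 0.707, 0.0, 0.001]
contact_force: [-3.1, 4.1, 24.3]
width: -0.002
gripper_force: 12.3
time: 22.93
tcp_pos: [487.6, -358.2, 219.4]
orientation: [0.707, 0.707, -0.0, 0.0]
contact_force: [0.1, 0.3, -0.2]
width: 0.0
gripper_force: 0.0
```

View pics/end.png

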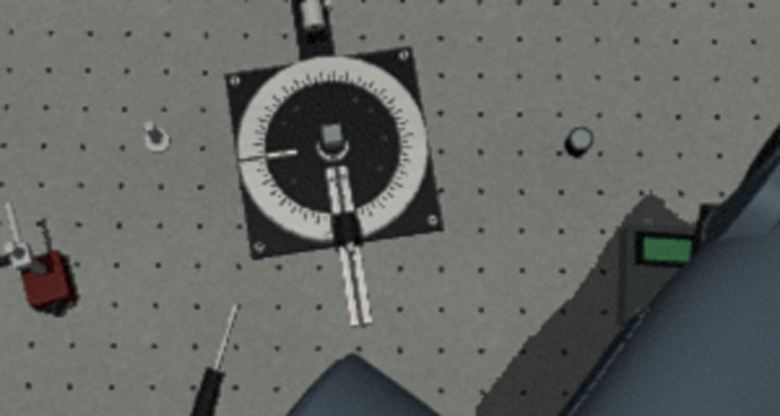

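The index line (270–298,153) is in line with the zero line (240–265,158). The spare post, lens tube, ball driver and magnetic stand are where they were, and the robot is clear of everything. Handing in.

```bash
python3 -c "
from h import *
print(order.job_done())"
```

```text
the job is handed in; nothing more can be done
None
```

The job is handed in: the dial's index mark measures within about 0.002 rad of the zero line, the button was pressed to its stop at up to 24 N and released, and the loose items and magnetic stand look unmoved in the last picture; I didn't get a clear view of the button afterwards to confirm it came back up.

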